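# Refit and lock the night lamp's battery cover

## Task

The night lamp stands upside down for a battery change. Put its loose coral battery cover into the opening, feel for the place where its two lugs drop into the notches, then press it down against the battery spring and turn it clockwise a quarter turn to its stop, so that it springs up into its locked detent, and let go. Be gentle with the plastic, never leaning hard on it, and leave the lamp and the things around it standing where they are.

Things in the scene. Friction and masses are not known exactly. Their poses are not given: they have to be found in the camera images.
- lamp: Round night lamp, upside down, loose, 140 mm wide, 130 tall, 0.8 kg (varies). Origin on its axis at table level, z up, x through the white dimmer knob. Cream diffuser up to 72 mm, mint shell above. Shell rim: wall 4 mm thick, inside 132 mm wide, top at 130 mm. Within it the pale bottom plate, deck at 112 mm, with a counterbore 74 mm wide, floor (= top of bayonet ledge) at 104 mm.
- dimmer (a point): End face of the white dimmer knob on the lamp's side, 28 mm across, 84.5 mm from the lamp's axis, 98 mm up. The locked cover's bar points along the line from the lamp's axis to this knob, give or take the 35 degrees by which the bottom plate may be clocked in the shell.
- opening (a point): On the lamp's axis at the ledge top, 104 mm up: centre of a hole 53 mm wide with two opposite notches 13 mm wide, out to 33.5 mm from the axis. Lugs pressed below the 6 mm ledge turn clockwise (from above) 85 degrees from the notches to a firm stop; there the ledge is 3 mm thick over a pocket 13 mm wide and the spring lifts them 3 mm: locked. Counter-clockwise is blocked.
- notch (a point): Nominal place of one notch, 30 mm from the axis at ledge top, 85 degrees counter-clockwise (from above) of the lamp's x axis; the other is opposite. The round bottom plate is a tight press fit in the shell and may sit clocked up to 35 degrees either way, so the true notches (black bars on the deck point at them, red dots at the locked direction) must be felt for.
- contact_rest (a point): On the axis, 94.5 mm up: top of the brass sprung battery contact, 38 mm wide, which the cover presses down. It pushes up with 2 N at first, 1 N more per mm. From first rest on it the cover must go down 5.5 mm for the lugs to clear the ledge (7.5 N); at 7.5 mm (9.5 N) its flange bottoms hard on the ledge. Locked, it sits 2.5 mm down, held up by 4.5 N.
- cover: Loose coral battery cover, right way up on the nightstand, 36 mm tall, 50 g. Origin at the centre of its underside, z up, x along finger bar and lugs (same after a half turn). Boss 50 mm wide (45 at the tip, 4 mm taper), 17 tall; flange 68 mm wide from 17 to 20 mm. Origin above the lamp's: 99 mm with lugs on the ledge beside the notches, 94.5 dropped in, under 89 passing below, 92 locked.
- bar (a point): Centre of the cover's upright finger bar, 28 mm above its underside: 46 mm long (cover's x), 14 mm wide (y), from 20 mm (flange top) to 36 mm up; pinch it across its width.
- lug (a point): Outer end of one of the cover's two opposite lugs, on the cover's +x, 32 mm from its axis; each lug is 10 mm wide and spans 5 to 9 mm above the underside. The boss below the lugs centres the cover in the hole before the lugs meet the ledge.
- sippy_cup: Bystander: stainless steel sippy cup with blue lid and two handles, 72 mm across (116 mm over the handles), 110 mm tall, origin under its centre.
- ring_toy: Bystander: wooden stacking ring toy, 90 mm across, 120 mm tall, origin under its centre.
- cream_jar: Bystander: closed cream jar, 58 mm across, 46 mm tall, origin under its centre.
There are look-alikes about, which are no part of the job. Several things look just like the cover: the one meant starts farthest from the robot's base.

How it is judged:
By the outcome, as a careful person would: the job done as asked, in the order asked, and still so for the second after the job is handed in, with the robot touching nothing.
It also fails if it takes over 64 s, if anything falls off the work surface, if the arm or the gripper's body presses on something with over 40 N, if the wrist force passes 120 N, or if a joint passes its speed limit or range.

## Robot

A 7-joint arm with a two-finger parallel gripper is mounted at the origin on the work surface. World frame = base frame: x ahead of the robot, y to its left, z up, the work surface at z = 0. Lengths are in m, angles in rad, forces in N, time in s.
With the tool pointing down it reaches from about 0.425 to 0.95 m from the base axis. Payload 4.7 kg.
Tool frame: the origin (TCP) lies midway between the tips of the shut fingers; the grasp point (between the pads) lies 19 mm behind it (ctrl.hold_point_z is the distance from the TCP to the grasp point, in m); z points along the fingers, y is the line along which they close (so a half turn about z gives the same grasp; the last joint's range is limited). The gripper opens to 87 mm and grips with 3 to 60 N. Pads are 19 mm wide; open, the fingers measure 117 mm over their backs; the gripper's body (75 mm by 190 mm) begins 51 mm behind the grasp point.
Start: joints at [-1.283, 0.469, -0.049, 1.532, 0.024, 1.141, -0.082], TCP at [0.21, 0.641, 0.183] pointing down, gripper open.
Joint ranges: [-2.59, 2.59], [-0.33, 1.99], [-1.39, 1.29], [0.1, 2.45], [-1.04, 4.18], [0.21, 1.99], [-2.66, 2.66]. Speed limits (rad/s): [2.57, 2.57, 3.14, 3.14, 3.14, 3.14, 3.14].

## Interface

Orientations are given as a unit quaternion [w, x, y, z].
In Python, from cell import ctrl, eyes, hand_in, finder gives the robot as it stands. The module is installed in compiled form; this text tells all that it offers.
- The arm moves only by the shell command python3 -m inch 'ROWS' [FORCE]. ROWS is JSON, one flat list of numbers, 5 for each row, row after row: the opening in per cent of the stroke, from 0 (shut) to 100 (fully open), then the shift along the tool's x, y, z in cm, then the turn about the tool's z in rad. In form: [claw, x, y, z, twist, claw, x, y, z, twist, ...]. A call has exactly 8 rows; each row is the pose to reach, as a shift and turn from the pose commanded when the call began, along the tool's axes at that moment; what a row does not reach only later rows make up. A row lasts 1/10 s, in which the tool goes at most 50 mm and 8.59 degrees, less where a joint would pass 70% of its speed; a pose out of reach is approached as far as the arm can. A call with a gripper value outside its range is refused whole. The fingers move at their own pace and stop on an object; FORCE is the grip in N (left out, the last holds). Time passes only in rows, so rows that repeat a pose let the fingers close, or fill a call up. It gives the time, the measured TCP pose, the force, the opening and the grip force at its end, in the units of the state.
- ctrl.sense(): the state, without advancing time (a new reading comes with each control period).
- eyes.capture(name): name is "scene" or "top" or "wrist"; returns a dict with "color" (420x560x3 uint8, red, green, blue), "z_map" (420x560 float32, m along the optical axis (not along the pixel's ray), 0 where there is no reading), "fx", "fy", "cx", "cy" (pixels), "dist_coeffs" ([k1, k2, p1, p2, k3] as OpenCV has them; the pictures are not rectified), "R" (3x3) and "t" (3): a world point X has camera coordinates R X + t; the wrist camera has in their place "mount" (4x4, takes a point from camera to tool coordinates, whose origin is the TCP and whose axes are the flange's). Camera axes: x right, y down, z forward; pixel columns grow to the right and rows downward; lengths in m; the calibration is good to about 2 mm. A picture is of the moment at which its call begins: read the wrist's pose just before it.
- hand_in(): hands the job in; it is judged then, once.
Trained networks look in the newest picture that a camera, given by its name, has taken for a name from the list of things; names that differ only in an ending like _2 or _b are one class to them, and where a whole thing is asked for, a point or a joint stands for the part that bears it (a point fixed in the world has none). Each returns a list of dicts, best first, with "conf" (0 to 1); they miss things now and then, are a little off and sometimes report something else, mostly with a low value. They report only what shows in the picture. A call takes as long as a camera call. They do not tell look-alikes from the thing itself.
- finder.search_frame(camera, label): "extent" ([left, top, right, bottom] in pixels, round what is visible of it).
- finder.silhouettes(camera, label): "mask" (420x560 bool, what is visible of it) and "extent" ([left, top, right, bottom] in pixels, round what is visible of it).
- finder.tip_of(camera, label): "location" ([row, column] in pixels: a listed point, or the origin of a listed thing).
The state is a dict: "clock": time; "joint_positions": joint angles; "qvel": joint speeds; "joint_efforts": joint torques, N m; "ee_pos": TCP position; "eef_rot": TCP orientation; "ft_force": force on the tool from outside, world axes, zero at the start; "wrist_torque": the same for the moment, N m; "opening": opening from 0.0 (shut) to 1.0 (fully open); "grip_force": force on a finger pad.
Only numpy, scipy, OpenCV 4.12 (cv2) and the standard library are available. Lean on these libraries where they do the work, as an engineer would, in place of code of your own. Each camera call takes 0.05 s, during which the arm holds its last target. There are 200 camera calls.

## Working session

There is one attempt and no reset: what is moved stays moved. The work goes in short steps, Python scripts to look and compute and a shell command to move; the robot and the scene stay as the last step left them, time stands still between calls to the robot, and variables do not carry over. Pictures are saved under pics/ and viewed, at most 10 in all, crops included, and the job is handed in when it is done.

```bash
mkdir -p pics; cat > h.py <<'E'
import numpy as np, cv2
from cell import ctrl, eyes, finder
from scipy.spatial.transform import Rotation as Ro
def rot(q): return Ro.from_quat([q[1],q[2],q[3],q[0]]).as_matrix()
def cap(n):
    s=ctrl.sense(); c=eyes.capture(n)
    K=np.array([[c['fx'],0,c['cx']],[0,c['fy'],c['cy']],[0,0,1]]); D=np.array(c['dist_coeffs'])
    if n=='wrist':
        M=np.array(c['mount']); T=np.eye(4); T[:3,:3]=rot(s['eef_rot']); T[:3,3]=s['ee_pos']; W=T@M
        R=W[:3,:3].T; t=-R@W[:3,3]
    else: R=np.array(c['R']); t=np.array(c['t'])
    c.update(K=K,D=D,Rw=R,tw=t); return c
def ray(c,u,v):
    p=cv2.undistortPoints(np.array([[[u,v]]],float),c['K'],c['D'])[0,0]
    return c['Rw'].T@np.array([p[0],p[1],1]), -c['Rw'].T@c['tw']
def w3(c,u,v,z=None):
    d,o=ray(c,u,v)
    if z is None: return o+d*c['z_map'][int(round(v)),int(round(u))]
    return o+d*(z-o[2])/d[2]
def proj(c,X):
    return cv2.projectPoints(np.array(X,float).reshape(-1,3),cv2.Rodrigues(c['Rw'])[0],c['tw'],c['K'],c['D'])[0][:,0]
def save(c,n): cv2.imwrite('pics/'+n,c['color'][:,:,::-1])
E
python3 - <<'E'
from h import *
for n in ['scene','top']:
    c=cap(n); save(c,n+'0.png')
    for l in ['lamp','cover','sippy_cup','ring_toy','cream_jar']:
        for r in finder.silhouettes(n,l):
            m=r['mask']; v,u=np.nonzero(m); z=c['z_map'][v,u]
            p=cv2.undistortPoints(np.stack([u,v],1)[:,None].astype(float),c['K'],c['D'])[:,0]
            P=(np.c_[p,np.ones(len(p))]*z[:,None]-c['tw'])@c['Rw']; P=P[z>0]
            print(n,l,round(r['conf'],2),r['extent'],np.round(np.median(P,0),3),np.round(P.min(0),3),np.round(P.max(0),3))
    for l in ['dimmer','bar','opening','notch']:
        for r in finder.tip_of(n,l): print(n,l,round(r['conf'],2),r['location'])
s=ctrl.sense();print(s['ee_pos'],s['eef_rot'],s['opening'],s['clock'],ctrl.hold_point_z)
E
```

```text
scene lamp 0.63 [180.1, 170.9, 245.9, 247.2] [ 0.559 -0.116  0.109] [ 0.367 -0.234 -0.003] [ 0.611 -0.051  0.132]
scene cover 0.91 [322.5, 189.0, 351.0, 208.1] [0.413 0.15  0.02 ] [0.372 0.12  0.004] [0.44  0.183 0.038]
scene cover 0.79 [320.9, 222.8, 351.9, 243.8] [0.526 0.16  0.019] [ 0.487  0.128 -0.005] [0.555 0.196 0.039]
scene sippy_cup 0.66 [209.3, 296.2, 272.6, 342.9] [ 0.81  -0.001  0.092] [ 0.727 -0.087 -0.002] [0.835 0.056 0.111]
scene ring_toy 0.63 [393.9, 250.4, 437.1, 305.1] [0.655 0.339 0.047] [ 0.547  0.3   -0.005] [0.682 0.399 0.121]
scene cream_jar 0.85 [276.4, 167.1, 292.8, 193.2] [0.384 0.014 0.04 ] [ 0.345 -0.015  0.   ] [0.399 0.041 0.049]
scene dimmer 0.76 [195.4, 179.0]
scene dimmer 0.22 [226.8, 222.7]
scene bar 0.95 [225.8, 332.7]
scene bar 0.95 [194.4, 332.4]
scene bar 0.8 [193.8, 375.7]
scene bar 0.15 [183.1, 284.3]
scene opening 0.7 [198.1, 216.6]
scene notch 0.64 [208.5, 214.1]
top lamp 0.73 [324.7, 191.4, 396.2, 259.1] [ 0.537 -0.124  0.11 ] [ 0.467 -0.218 -0.006] [ 0.614 -0.051  0.134]
top cover 0.96 [225.4, 227.6, 249.6, 253.1] [0.517 0.159 0.019] [ 0.
[... 296 characters left out ...]
9  -0.005  0.091] [ 0.761 -0.066 -0.003] [0.846 0.051 0.112]
top sippy_cup 0.77 [277.5, 104.1, 329.4, 141.7] [ 0.792 -0.005  0.091] [ 0.761 -0.065 -0.008] [0.866 0.054 0.112]
top ring_toy 0.88 [147.8, 177.5, 184.0, 212.8] [0.624 0.334 0.051] [0.59  0.301 0.002] [0.678 0.388 0.121]
top cream_jar 0.69 [291.4, 288.1, 313.8, 307.8] [0.368 0.012 0.044] [ 0.338 -0.016 -0.004] [0.394 0.038 0.051]
top dimmer 0.93 [225.6, 395.7]
top bar 0.94 [239.7, 240.8]
top bar 0.84 [288.4, 200.9]
top bar 0.62 [284.3, 243.8]
top opening 0.92 [222.6, 360.1]
top notch 0.71 [210.3, 355.8]
[0.21022222 0.64145735 0.18289595] [-1.20765129e-05  1.57700962e-01  9.87486913e-01  5.68621366e-05] 1.0013177292551825 1.0 0.0187
```

```bash
python3 - <<'E'
import cv2
a=cv2.imread('pics/top0.png')[80:330,120:420]
cv2.imwrite('pics/topc.png',cv2.resize(a,None,fx=2.4,fy=2.4,interpolation=cv2.INTER_CUBIC))
E
```

```text
(no output)
```

View pics/topc.png

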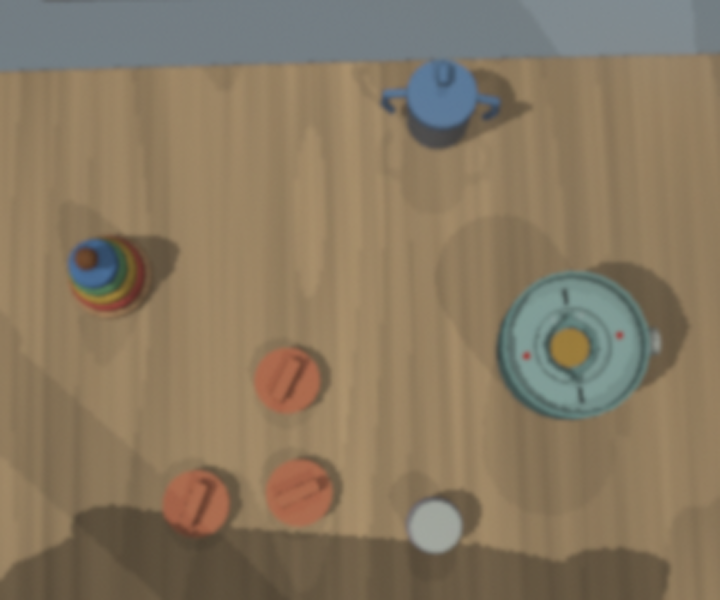

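```bash
python3 - <<'E'
from h import *
t=cap('top'); 
A={'bar':[(240.8,239.7)],'dim':[(395.7,225.6)],'open':[(360.1,222.6)],'notch':[(355.8,210.3)]}
for k,z in [('bar',.028),('bar',.036),('dim',.098),('open',.104),('notch',.104)]: print(k,z,np.round(w3(t,*A[k][0],z),4))
s=cap('scene')
# triangulate
def tri(a,b):
    d1,o1=ray(t,*a);d2,o2=ray(s,*b)
    x=np.linalg.lstsq(np.c_[d1,-d2],o2-o1,rcond=None)[0]; return (o1+d1*x[0]+o2+d2*x[1])/2
print('tri bar',tri((240.8,239.7),(332.7,225.8)),'dim?',tri((395.7,225.6),(222.7,226.8)),tri((395.7,225.6),(179,195.4)),'open',tri((360.1,222.6),(216.6,198.1)))
# rim fit: top depth points z 0.124-0.136 near lamp
v,u=np.mgrid[170:280,310:410]; v=v.ravel();u=u.ravel()
z=t['z_map'][v,u]
p=cv2.undistortPoints(np.stack([u,v],1)[:,None].astype(float),t['K'],t['D'])[:,0]
P=(np.c_[p,np.ones(len(p))]*z[:,None]-t['tw'])@t['Rw']
Q=P[(z>0)&(P[:,2]>.122)]
print(len(Q),cv2.minEnclosingCircle(Q[:,:2].astype(np.float32)),np.median(Q[:,2]))
print('cam',-t['Rw'].T@t['tw'])
E
```

```text
bar 0.028 [0.5133 0.1549 0.028 ]
bar 0.036 [0.5127 0.1544 0.036 ]
dim 0.098 [ 0.5316 -0.2114  0.098 ]
open 0.104 [ 0.5401 -0.1274  0.104 ]
notch 0.104 [ 0.5691 -0.1188  0.104 ]
tri bar [0.51347454 0.1542882  0.02580981] dim? [ 0.53478715 -0.17514993  0.00836206] [ 0.53201387 -0.21275964  0.09486766] open [ 0.53891107 -0.12262958  0.10736493]
391 ((0.5376043915748596, -0.12208742648363113), 0.07033291459083557) 0.12824325537678002
cam [0.4255088  0.07015523 1.1954003 ]
```

The top view shows three look-alike covers at crop (288,380), (300,492) and (197,503), which are full-frame pixels (240,239), (245,285) and (202,290). Their distances from the base are 0.54, 0.43 and 0.47 m, so the one I want is at (240,239), world (0.513, 0.154). The lamp is at crop (574,345). Its black marks are at (565,297) and (580,395), and the red dots at (619,335) and (527,356). I'm setting off above the cover.

```bash
python3 -m inch '[100,-3.8,-3.2,0,0, 100,-7.6,-6.4,0,0, 100,-11.4,-9.6,0,0, 100,-15.2,-12.8,0,0, 80,-19,-16,0,0, 60,-22.8,-19.2,0,0, 45,-26.6,-22.4,0,0, 45,-30.4,-25.6,0,0]'
python3 -m inch '[45,-3.8,-3.2,0,0.05, 45,-7.6,-6.4,0,0.1, 45,-11.4,-9.6,0,0.1, 45,-13.6,-11.2,0,0.1, 45,-13.6,-11.2,0,0.1, 45,-13.6,-11.2,0,0.1, 45,-13.6,-11.2,0,0.1, 45,-13.6,-11.2,0,0.1]'
python3 - <<'E'
from h import *
T=cap('top')
f=lambda x,y:(120+x/2.4,80+y/2.4)
a,b,c,d=[w3(T,*f(*q),.112) for q in [(565,297),(580,395),(619,335),(527,356)]]
ang=lambda p,q:np.degrees(np.arctan2(*(p-q)[[1,0]]))
print('notch line',ang(a,b),'lock line',ang(c,d),(a+b)/2,(c+d)/2)
c=cap('wrist'); save(c,'w1.png')
for r in finder.silhouettes('wrist','cover'):
    print(r['conf'],r['extent'],[np.round(w3(c,(r['extent'][0]+r['extent'][2])/2,(r['extent'][1]+r['extent'][3])/2,.02),4)])
for r in finder.tip_of('wrist','bar'):
    v,u=r['location']; print(r['conf'],u,v,w3(c,u,v,.028),c['z_map'][int(v),int(u)],w3(c,u,v))
E
```

```text
clock: 1.9
ee_pos: [0.4203, 0.3018, 0.1833]
eef_rot: [0.0, 0.158, 0.987, 0.0]
ft_force: [0.6, 0.0, -0.5]
opening: 0.719
grip_force: 0.0
clock: 2.7
ee_pos: [0.5129, 0.1563, 0.1828]
eef_rot: [-0.0, 0.205, 0.979, 0.0]
ft_force: [-0.1, -1.0, -0.2]
opening: 0.45
grip_force: 0.0
notch line 5.954519417689244 lock line -78.64662822632192 [ 0.5360079 -0.1222037  0.112    ] [ 0.53623126 -0.12281483  0.112     ]
0.7 [252.5, 153.8, 313.4, 214.5] [array([0.5167, 0.1611, 0.02  ])]
0.64 [192.2, 47.9, 262.3, 122.0] [array([0.4037, 0.1506, 0.02  ])]
0.64 [287.9, 0.0, 358.1, 65.9] [array([0.398 , 0.2534, 0.02  ])]
0.4 [4.1, 244.7, 108.5, 380.9] [array([ 0.5524, -0.1522,  0.02  ])]
0.76 322.7 29.0 [0.39571851 0.25298095 0.028     ] 0.313443 [0.3964581  0.25186423 0.03418298]
0.66 282.9 187.4 [0.51813486 0.16025271 0.028     ] 0.35797876 [0.51658729 0.16080332 0.03490696]
0.56 225.4 85.2 [0.40397768 0.14967182 0.028     ] 0.32818532 [0.40473613 0.15053246 0.03586521]
0.45 21.8 342.5 [ 0.56822441 -0.20922296  0.028     ] 0.10679095 [0.47138126 0.0874008  0.29355278]
```

View pics/w1.png

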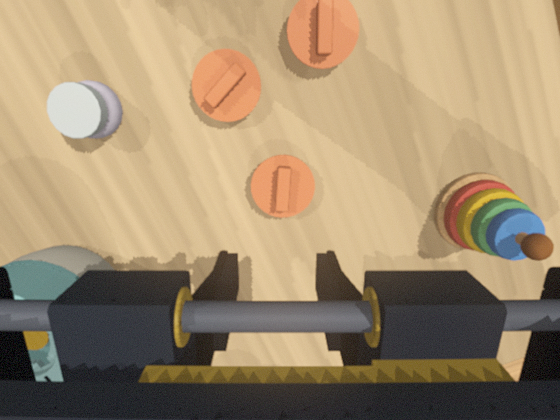

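The wrist view shows the target cover at (283,186), lined up with the fingers; the look-alikes are at (226,86) and (322,30). Next I'm measuring the bar's angle from this close crop.

```bash
python3 - <<'E'
from h import *
c=cap('wrist')
a=c['color'][145:225,240:325][:,:,::-1]
cv2.imwrite('pics/w1c.png',cv2.resize(a,None,fx=7,fy=7,interpolation=cv2.INTER_CUBIC))
v,u=np.mgrid[150:220,245:320]; v=v.ravel();u=u.ravel(); z=c['z_map'][v,u]
p=cv2.undistortPoints(np.stack([u,v],1)[:,None].astype(float),c['K'],c['D'])[:,0]
P=(np.c_[p,np.ones(len(p))]*z[:,None]-c['tw'])@c['Rw']
Q=P[(z>0)&(P[:,2]>.0305)]
r=cv2.minAreaRect((Q[:,:2]*1000).astype(np.float32)); print(len(Q),r,np.percentile(Q[:,2],[50,95]))
w,V=np.linalg.eigh(np.cov(Q[:,:2].T)); print('mean',Q.mean(0),'ang',np.degrees(np.arctan2(V[1,1],V[0,1])),np.sqrt(w))
s=ctrl.sense();print(s['ee_pos'],np.degrees(np.arctan2(*rot(s['eef_rot'])[[1,0],1])))
E
```

```text
598 ((519.1486206054688, 159.31454467773438), (14.061065673828125, 46.46699523925781), 62.51133728027344) [0.03538026 0.03659098]
mean [0.51802815 0.15978204 0.0353378 ] ang 152.30269687949604 [0.00400752 0.01320688]
[0.5134688  0.15525317 0.18284067] 66.18019557762617
```

View pics/w1c.png

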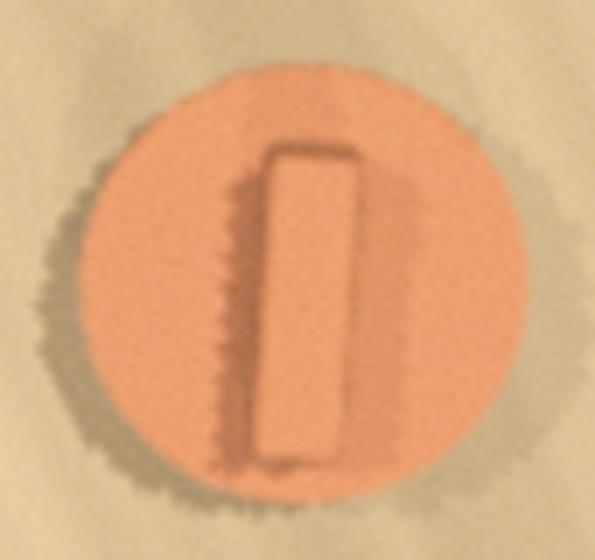

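The crop confirms the bar: its centre is (0.518, 0.159), its direction is -27.6°, and its top is at 36 mm. Now I'm descending onto it.

```bash
python3 -m inch '[45,-0.25,0.55,3,0.066, 45,-0.25,0.55,7,0.066, 45,-0.25,0.55,10,0.066, 45,-0.25,0.55,12.5,0.066, 45,-0.25,0.55,14.5,0.066, 45,-0.25,0.55,15.5,0.066, 45,-0.25,0.55,15.9,0.066, 45,-0.25,0.55,15.9,0.066]'
python3 -m inch '[10,0,0,0,0, 10,0,0,0,0, 10,0,0,0,0, 10,0,0,0,0, 10,0,0,0,0, 10,0,0,0,0, 10,0,0,0,0, 10,0,0,0,0]' 25
```

```text
clock: 3.75
ee_pos: [0.5184, 0.1588, 0.0239]
eef_rot: [0.0, 0.239, 0.971, 0.0]
ft_force: [-1.1, -0.1, 0.5]
opening: 0.453
grip_force: 0.0
clock: 4.55
ee_pos: [0.5182, 0.1587, 0.0238]
eef_rot: [-0.0, 0.239, 0.971, 0.0]
ft_force: [0.0, -0.5, -0.1]
opening: 0.099
grip_force: 0.0
```

```bash
python3 - <<'E'
from h import *
c=cap('wrist'); save(c,'w2.png')
print([ (r['conf'],r['extent']) for r in finder.silhouettes('wrist','cover')], ctrl.sense()['opening'],ctrl.sense()['grip_force'])
E
```

```text
[(0.95, [227.5, 183.4, 334.1, 288.2]), (0.75, [102.4, 1.7, 227.1, 136.8]), (0.75, [279.1, 0.0, 382.1, 32.0])] 0.10324408393050279 0.0
```

View pics/w2.png

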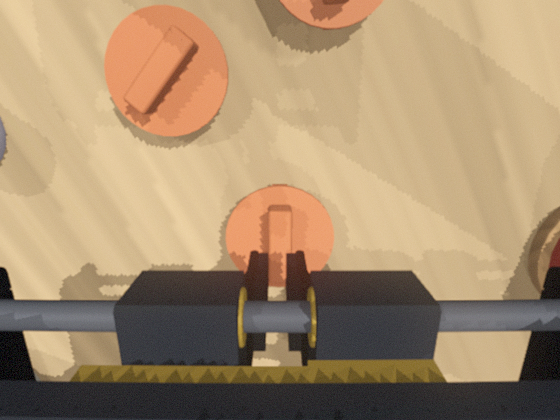

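```bash
python3 - <<'E'
from h import *
c=cap('wrist'); s=ctrl.sense()
m=finder.silhouettes('wrist','cover')[0]['mask']
v,u=np.nonzero(m); z=c['z_map'][v,u]
p=cv2.undistortPoints(np.stack([u,v],1)[:,None].astype(float),c['K'],c['D'])[:,0]
P=(np.c_[p,np.ones(len(p))]*z[:,None]-c['tw'])@c['Rw']
print(np.round(np.percentile(P[:,2],[5,25,50,75,95]),4))
Q=P[P[:,2]>.031]; print(len(Q),cv2.minAreaRect((Q[:,:2]*1000).astype(np.float32)),Q[:,2].mean())
F=P[(P[:,2]>.014)&(P[:,2]<.025)]; print('flange',cv2.minEnclosingCircle((F[:,:2]*1000).astype(np.float32)))
print(s['ee_pos'], 'tcp px',proj(c,[s['ee_pos']]), 'tip depths', [(q,w3(c,*q).round(4)) for q in [(257,256),(298,256),(280,215),(280,245),(280,265)]])
print(np.array(c['mount']).round(3))
E
```

```text
[0.0179 0.0189 0.0194 0.02   0.0217]
4 ((445.8907165527344, 196.34454345703125), (0.0, 0.0), 0.0) 0.22514345144409006
flange ((413.14080810546875, 244.5209503173828), 26.61587142944336)
[0.51818278 0.15868465 0.02377814] tcp px [[277.34372963 240.76842748]] tip depths [((257, 256), array([0.5037, 0.1553, 0.071 ])), ((298, 256), array([0.5131, 0.1725, 0.0701])), ((280, 215), array([0.5004, 0.1696, 0.0368])), ((280, 245), array([0.5169, 0.1611, 0.0358])), ((280, 265), array([0.528 , 0.1553, 0.0363]))]
[[ 0.001 -0.955 -0.297  0.082]
 [ 1.     0.002 -0.001 -0.   ]
 [ 0.001 -0.297  0.955 -0.201]
 [ 0.     0.     0.     1.   ]]
```

```bash
python3 - <<'E'
from h import *
c=cap('wrist'); 
T=np.array(c['mount'])
for v in range(244,360,8):
    r=[]
    for u in (257,280,298):
        p=cv2.undistortPoints(np.array([[[u,v]]],float),c['K'],c['D'])[0,0]; z=c['z_map'][v,u]
        r.append((T@np.array([p[0]*z,p[1]*z,z,1]))[:3].round(3))
    print(v,*r)
s=cap('scene'); u,v=proj(s,[ctrl.sense()['ee_pos']])[0].astype(int); print(u,v)
a=s['color'][max(0,v-70):v+30,u-60:u+60][:,:,::-1]
cv2.imwrite('pics/s2c.png',cv2.resize(a,None,fx=6,fy=6,interpolation=cv2.INTER_CUBIC))
E
```

```text
244 [-0.004 -0.013  0.004] [ 0.003  0.001 -0.012] [-0.004  0.013  0.005]
252 [ 0.011 -0.01  -0.041] [-0.002  0.002 -0.012] [ 0.011  0.01  -0.042]
260 [ 0.011 -0.01  -0.051] [-0.007  0.002 -0.012] [ 0.011  0.01  -0.051]
268 [ 0.009 -0.009 -0.055] [-0.013  0.002 -0.011] [ 0.011  0.009 -0.058]
276 [ 0.009 -0.009 -0.063] [-0.018  0.002 -0.012] [ 0.01   0.009 -0.064]
284 [ 0.009 -0.009 -0.071] [-0.032  0.002  0.005] [ 0.009  0.009 -0.07 ]
292 [ 0.009 -0.008 -0.077] [-0.049  0.002  0.023] [ 0.009  0.008 -0.077]
300 [ 0.009 -0.008 -0.083] [-0.056  0.002  0.024] [ 0.009  0.008 -0.082]
308 [ 0.033 -0.005 -0.125] [ 0.033  0.001 -0.125] [ 0.032  0.005 -0.124]
316 [ 0.031 -0.005 -0.126] [ 0.031  0.001 -0.126] [ 0.031  0.005 -0.126]
324 [ 0.029 -0.005 -0.127] [ 0.029  0.001 -0.127] [ 0.029  0.005 -0.126]
332 [ 0.026 -0.005 -0.125] [ 0.027  0.001 -0.127] [ 0.026  0.005 -0.126]
340 [-0.005 -0.008 -0.088] [-0.091  0.002  0.025] [-0.005  0.008 -0.088]
348 [-0.008 -0.008 -0.089] [-0.099  0.002  0.025] [-0.008  0.008 -0.089]
356 [-0.105 -0.015  0.023] [-0.106  0.002  0.025] [-0.106  0.016  0.024]
334 228
```

View pics/s2c.png

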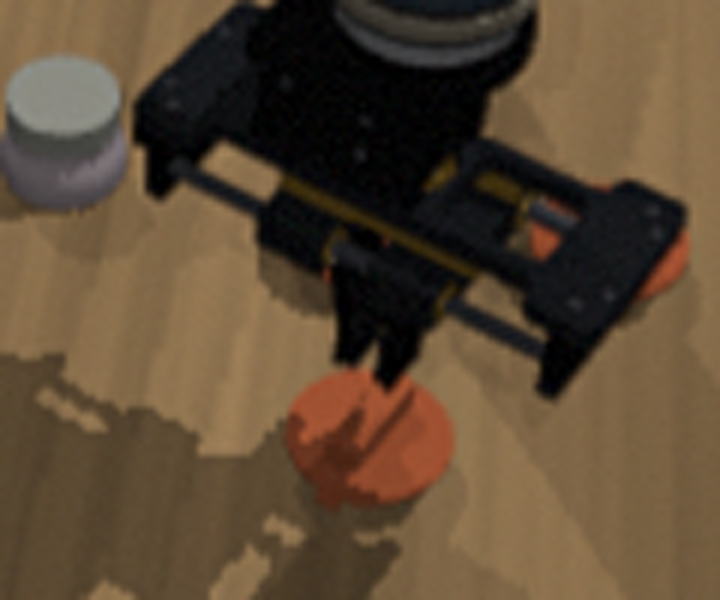

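The views show both fingertips ending about 40 mm short of the reported TCP and above the cover, so they closed on air. I'm reopening and going down carefully, watching the force.

```bash
python3 -m inch '[45,0,0,0,0, 45,0,0.1,0,0, 45,0,0.1,0,0, 45,0,0.1,0.5,0, 45,0,0.1,1.2,0, 45,0,0.1,1.8,0, 45,0,0.1,2.2,0, 45,0,0.1,2.5,0]'
python3 - <<'E'
from h import *
c=cap('wrist'); T=np.array(c['mount']); s=ctrl.sense(); print(s['ee_pos'],s['ft_force'],s['opening'])
def tl(u,v):
    p=cv2.undistortPoints(np.array([[[u,v]]],float),c['K'],c['D'])[0,0]; z=c['z_map'][v,u]
    return (T@np.array([p[0]*z,p[1]*z,z,1]))[:3].round(3)
for v in range(240,262,2): print(v,[tl(u,v).tolist() for u in (225,231,280,324,330)])
save(c,'w3.png')
E
```

```text
clock: 5.65
ee_pos: [0.5184, 0.1595, -0.0019]
eef_rot: [-0.0, 0.239, 0.971, -0.0]
ft_force: [0.0, -1.3, -0.1]
opening: 0.447
grip_force: 0.0
[ 0.518157    0.15942196 -0.00212372] [-0.3170359   0.02452391  0.85821165] 0.44695372608819844
240 [[0.009, -0.029, -0.022], [0.009, -0.026, -0.021], [0.015, 0.001, -0.036], [0.009, 0.026, -0.021], [0.01, 0.029, -0.022]]
242 [[0.008, -0.029, -0.021], [0.008, -0.026, -0.021], [0.014, 0.001, -0.037], [0.008, 0.026, -0.021], [0.008, 0.029, -0.021]]
244 [[0.007, -0.029, -0.022], [0.007, -0.026, -0.021], [0.013, 0.001, -0.037], [0.007, 0.026, -0.021], [0.007, 0.029, -0.021]]
246 [[0.005, -0.029, -0.02], [0.005, -0.026, -0.021], [0.012, 0.001, -0.038], [0.005, 0.026, -0.02], [0.005, 0.029, -0.021]]
248 [[0.004, -0.029, -0.021], [0.005, -0.026, -0.022], [0.012, 0.001, -0.038], [0.005, 0.026, -0.022], [0.005, 0.029, -0.022]]
250 [[0.003, -0.029, -0.021], [0.003, -0.026, -0.022], [0.01, 0.001, -0.038], [0.003, 0.026, -0.021], [0.003, 0.029, -0.021]]
252 [[0.011, -0.026, -0.042], [0.002, -0.026, -0.022], [0.009, 0.001, -0.038], [0.002, 0.026, -0.022], [0.011, 0.026, -0.042]]
254 [[0.011, -0.026, -0.044], [0.009, -0.023, -0.04], [0.008, 0.001, -0.038], [0.009, 0.023, -0.04], [0.011, 0.025, -0.045]]
256 [[0.011, -0.025, -0.046], [0.01, -0.023, -0.044], [0.007, 0.001, -0.038], [0.009, 0.023, -0.043], [0.011, 0.025, -0.046]]
258 [[0.011, -0.025, -0.049], [0.009, -0.023, -0.045], [0.006, 0.001, -0.037], [0.009, 0.023, -0.045], [0.011, 0.025, -0.048]]
260 [[0.01, -0.025, -0.049], [0.009, -0.022, -0.048], [0.004, 0.001, -0.037], [0.01, 0.022, -0.048], [0.011, 0.025, -0.05]]
```

View pics/w3.png

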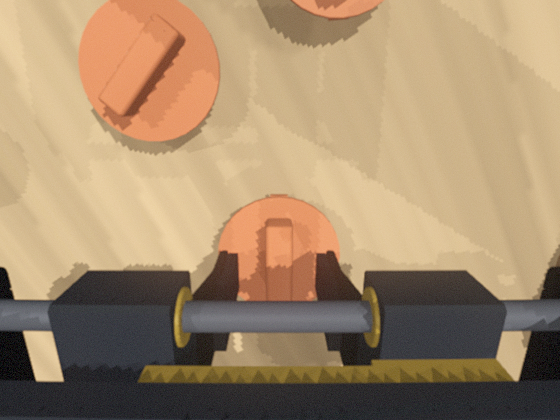

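The fingertips (tool z -40 mm) are still just above the bar top at -38 mm, with the flange at -22 mm and the bar centred between them. I need to go down another 1.5 cm.

```bash
python3 -m inch '[45,0.2,0.1,0.4,0, 45,0.2,0.1,0.8,0, 45,0.2,0.1,1.2,0, 45,0.2,0.1,1.4,0, 45,0.2,0.1,1.4,0, 30,0.2,0.1,1.4,0, 20,0.2,0.1,1.4,0, 8,0.2,0.1,1.4,0]' 25
python3 -m inch '[8,0,0,0,0, 8,0,0,0,0, 8,0,0,0,0, 8,0,0,0,0, 8,0,0,0,0, 8,0,0,0,0, 8,0,0,0,0, 8,0,0,0,0]'
```

```text
clock: 6.5
ee_pos: [0.5175, 0.1615, -0.015]
eef_rot: [0.0, 0.239, 0.971, 0.0]
ft_force: [-0.5, 0.5, -1.0]
opening: 0.264
grip_force: 0.0
clock: 7.3
ee_pos: [0.5174, 0.1614, -0.0151]
eef_rot: [0.0, 0.239, 0.971, 0.0]
ft_force: [-0.6, 0.1, 1.5]
opening: 0.157
grip_force: 25.0
```

Gripped with the cover standing on the table at TCP z = -15 mm, so cover z is TCP z plus 15 mm. I'm lifting it and carrying it to a spot just past the lamp, where the wrist camera can see the deck.

```bash
python3 -m inch '[8,0,0,-1,0, 8,0,0,-3,0, 8,0,0,-6,0, 8,0,0,-10,0, 8,0,0,-14,0, 8,0,0,-17,0, 8,0,0,-18,0, 8,-2,-1.6,-18,-0.1]'
python3 -m inch '[8,-3,-2.4,0,-0.1, 8,-6,-4.8,0,-0.2, 8,-9,-7.2,0,-0.3, 8,-12,-9.6,0,-0.4, 8,-15,-12,0,-0.49, 8,-18,-14.5,0,-0.49, 8,-20,-16.2,0,-0.49, 8,-21.2,-17.1,0,-0.49]'
python3 - <<'E'
from h import *
import time
c=cap('wrist'); save(c,'w4.png'); s=ctrl.sense(); print(s['ee_pos'],s['ft_force'],s['opening'],s['joint_positions'])
print('tool y ang',np.degrees(np.arctan2(*rot(s['eef_rot'])[[1,0],1])))
for l in ['opening','notch','dimmer','bar']:
    for r in finder.tip_of('wrist',l): v,u=r['location']; print(l,r['conf'],u,v,w3(c,u,v,{'dimmer':.098,'bar':.17}.get(l,.104)).round(4))
v,u=[x.ravel() for x in np.mgrid[0:420,0:560]]; z=c['z_map'][v,u]
p=cv2.undistortPoints(np.stack([u,v],1)[:,None].astype(float),c['K'],c['D'])[:,0]
P=(np.c_[p,np.ones(len(p))]*z[:,None]-c['tw'])@c['Rw']
k=(z>0)&(abs(P[:,2]-.130)<.003)&(np.hypot(P[:,0]-.537,P[:,1]+.1225)<.085)
Q=P[k]; x=np.linalg.lstsq(np.c_[2*Q[:,:2],np.ones(len(Q))],(Q[:,:2]**2).sum(1),rcond=None)[0]
print('rim',len(Q),x[:2],np.sqrt(x[2]+x[:2]@x[:2]),np.median(Q[:,2]))
E
```

```text
clock: 8.1
ee_pos: [0.5274, 0.142, 0.1667]
eef_rot: [0.001, 0.186, 0.983, 0.002]
ft_force: [0.8, 0.4, -0.4]
opening: 0.158
grip_force: 25.0
clock: 8.9
ee_pos: [0.6601, -0.1031, 0.1635]
eef_rot: [-0.001, -0.052, 0.999, -0.0]
ft_force: [-1.0, 0.1, -0.8]
opening: 0.16
grip_force: 25.0
[ 0.66097205 -0.10452346  0.16366509] [ 1.34564463 -2.46935213 -0.03426921] 0.15378304191472958 [-0.06129991  0.4769555   0.22077291  1.5813567  -0.11043522  1.09619423
  1.85946609]
tool y ang 95.8722738245192
opening 0.74 268.6 42.4 [ 0.5403 -0.1218  0.104 ]
notch 0.85 258.9 85.2 [ 0.5685 -0.1259  0.104 ]
dimmer 0.83 146.8 34.8 [ 0.543  -0.2067  0.098 ]
dimmer 0.26 274.4 58.6 [ 0.5494 -0.117   0.098 ]
bar 0.67 277.0 276.3 [ 0.6805 -0.1012  0.17  ]
bar 0.4 270.9 57.2 [ 0.557  -0.1174  0.17  ]
rim 2656 [ 0.53842836 -0.12219249] 0.06721090331048782 0.12925399757688594
```

View pics/w4.png

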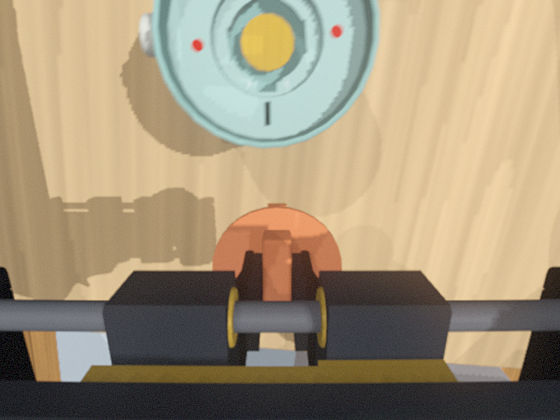

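The wrist view shows the cover held square at (277,265). The lamp's opening is at (268,42), the red dots at (197,45) and (337,31), and a black mark at (267,113). I'm working out the cover axis in the tool frame and the notch angle.

```bash
python3 - <<'E'
from h import *
c=cap('wrist'); s=ctrl.sense(); L=np.array([.5384,-.1222])
hsv=cv2.cvtColor(c['color'],cv2.COLOR_RGB2HSV).astype(int); H,S,V=hsv[:,:,0],hsv[:,:,1],hsv[:,:,2]
def cen(m,box):
    x0,y0,x1,y1=box; vv,uu=np.nonzero(m[y0:y1,x0:x1]); return uu.mean()+x0,vv.mean()+y0,len(uu)
red=(S>130)&((H<10)|(H>170))
d=[cen(red,(185,33,210,57)),cen(red,(325,20,350,43))]; b=cen(V<80,(258,98,278,128)); print(d,b)
ang=lambda q:np.degrees(np.arctan2(q[1],q[0]))
W=[w3(c,q[0],q[1],.112)[:2] for q in d+[b]]
print([ (w.round(4), round(ang(w-L),1)) for w in W],'line dots',ang(W[0]-W[1]), 'mid',(W[0]+W[1])/2,'bar',ang(W[2]-L))
T=np.array(c['mount']); v,u=[x.ravel() for x in np.mgrid[195:300,200:355]]; z=c['z_map'][v,u]
p=cv2.undistortPoints(np.stack([u,v],1)[:,None].astype(float),c['K'],c['D'])[:,0]
P=np.c_[p*z[:,None],z,np.ones(len(z))]@T.T
k=(H[v,u]<12)&(S[v,u]>100)&(z>0)
t=P[k&(abs(P[:,2]+.0375)<.003)]; print('bartop',len(t),cv2.minAreaRect((t[:,:2]*1000).astype(np.float32)),np.median(t[:,2]),t[:,0].max())
f=P[k&(P[:,2]>-.03)&(P[:,2]<-.015)]
print('flange z',np.median(f[:,2]))
h=cv2.convexHull((f[:,:2]*1000).astype(np.float32))[:,0]; h=h[h[:,0]>8]
x=np.linalg.lstsq(np.c_[2*h,np.ones(len(h))],(h**2).sum(1),rcond=None)[0]; print('flange c',x[:2],np.sqrt(x[2]+x[:2]@x[:2]),f[:,0].max(),f[:,1].min(),f[:,1].max())
E
```

```text
[(np.float64(190.84536082474227), np.float64(42.65979381443299), 97), (np.float64(329.968085106383), np.float64(29.680851063829785), 94)] (np.float64(262.0), np.float64(120.0), 1)
[(array([ 0.547 , -0.1675]), np.float64(-79.2)), (array([ 0.5292, -0.0772]), np.float64(101.6)), (array([ 0.5915, -0.1157]), np.float64(7.0))] line dots -78.8163865415405 mid [ 0.53809044 -0.12233457] bar 6.964123369811833
bartop 2311 ((13.231430053710938, -0.040035247802734375), (38.204280853271484, 66.26453399658203), 1.9865792989730835) -0.0349410935981716 0.032337024371992554
flange z -0.022970459974403862
flange c [29.35996479 -0.30896865] 3.653942910925463 0.030398603256399044 -0.0045122549098499005 0.003912414950661954
```

```bash
python3 -m inch '[8,2,-0.1,0,0, 8,5,-0.2,0,0, 8,8,-0.3,0,0, 8,10.5,-0.4,0,0, 8,12,-0.5,0,0, 8,12.5,-0.5,0,0, 8,12.5,-0.5,1,0, 8,12.5,-0.5,2,0]'
python3 - <<'E'
from h import *
c=cap('wrist'); s=ctrl.sense(); print(s['ee_pos'],np.degrees(np.arctan2(*rot(s['eef_rot'])[[1,0],1])),s['ft_force'])
T=np.array(c['mount']); v,u=[x.ravel() for x in np.mgrid[195:300,200:355]]; z=c['z_map'][v,u]
hsv=cv2.cvtColor(c['color'],cv2.COLOR_RGB2HSV).astype(int)[v,u]
p=cv2.undistortPoints(np.stack([u,v],1)[:,None].astype(float),c['K'],c['D'])[:,0]
P=np.c_[p*z[:,None],z,np.ones(len(z))]@T.T
t=P[(hsv[:,0]<12)&(hsv[:,1]>100)&(abs(P[:,2]+.035)<.004)]
h=cv2.convexHull((t[:,:2]*1000).astype(np.float32))[:,0]; h=h[h[:,0]>10]
from scipy.optimize import least_squares
print('flange c',least_squares(lambda q:np.hypot(*(h-q).T)-34,[0,0],loss='soft_l1').x,len(h),np.median(t[:,2]))
E
python3 -m inch '[8,0,0,1,0, 8,0,0,2,0, 8,0,0,3,0, 8,0,0,4,0, 8,0,0,4.5,0, 8,0,0,4.9,0, 8,0,0,4.9,0, 8,0,0,4.9,0]'
```

```text
clock: 10.0
ee_pos: [0.5377, -0.1172, 0.1444]
eef_rot: [0.001, -0.054, 0.999, 0.0]
ft_force: [0.3, -0.1, -0.8]
opening: 0.16
grip_force: 25.0
[ 0.53619682 -0.11704996  0.14218594] 96.23181522261078 [-0.39884122  1.07457892 -1.06817915]
flange c [-1.95230444 -0.60912584] 28 -0.034574502466896584
clock: 10.85
ee_pos: [0.537, -0.1183, 0.0961]
eef_rot: [0.0, -0.054, 0.999, -0.0]
ft_force: [0.9, -0.2, -0.5]
opening: 0.155
grip_force: 25.0
```

```bash
python3 -m inch '[8,0.1,-0.35,0,0, 8,0.1,-0.35,0.2,0, 8,0.1,-0.35,0.4,0, 8,0.1,-0.35,0.6,0, 8,0.1,-0.35,0.7,0, 8,0.1,-0.35,0.8,0, 8,0.1,-0.35,0.8,0, 8,0.1,-0.35,0.8,0]'
```

```text
clock: 11.65
ee_pos: [0.5361, -0.1218, 0.0878]
eef_rot: [0.0, -0.054, 0.999, 0.0]
ft_force: [-0.2, 0.8, -1.8]
opening: 0.16
grip_force: 25.0
```

```bash
python3 -m inch '[8,0,0,0.1,0, 8,0,0,0.2,0, 8,0,0,0.3,0, 8,0,0,0.4,0, 8,0,0,0.5,0, 8,0,0,0.5,0, 8,0,0,0.5,0, 8,0,0,0.5,0]'
```

```text
clock: 12.45
ee_pos: [0.5361, -0.1218, 0.0829]
eef_rot: [0.0, -0.054, 0.999, 0.0]
ft_force: [-0.1, 0.5, -0.5]
opening: 0.157
grip_force: 25.0
```

```bash
python3 -m inch '[8,0,0,0.1,0, 8,0,0,0.2,0, 8,0,0,0.3,0, 8,0,0,0.3,0, 8,0,0,0.3,0, 8,0,0,0.3,0, 8,0,0,0.3,0, 8,0,0,0.3,0]'
```

```text
clock: 13.25
ee_pos: [0.5361, -0.1218, 0.0798]
eef_rot: [0.0, -0.054, 0.999, 0.0]
ft_force: [-0.8, 0.2, -1.1]
opening: 0.155
grip_force: 25.0
```

No contact at cover z 95 mm, below the 99 mm ledge rest, so the lugs are in the notches. Now I'm pressing against the spring.

```bash
python3 -m inch '[8,0,0,0.1,0, 8,0,0,0.2,0, 8,0,0,0.3,0, 8,0,0,0.4,0, 8,0,0,0.4,0, 8,0,0,0.4,0, 8,0,0,0.4,0, 8,0,0,0.4,0]' 35
```

```text
clock: 14.05
ee_pos: [0.5363, -0.1218, 0.076]
eef_rot: [0.0, -0.054, 0.999, -0.0]
ft_force: [-1.2, 0.4, 5.5]
opening: 0.158
grip_force: 35.0
```

```bash
python3 - <<'E'
from h import *
f=[]
for i in range(6):
    cap('top'); s=ctrl.sense(); f.append(np.r_[s['ft_force'],s['ee_pos'],s['wrist_torque'][2]])
print(np.mean(f,0).round(4),np.std(f,0).round(4))
E
```

```text
[-7.5120e-01  1.7900e-02  4.9868e+00  5.3630e-01 -1.2180e-01  7.5900e-02
 -3.1000e-03] [0.3842 0.5972 0.7859 0.     0.     0.     0.0226]
```

```bash
python3 -m inch '[8,0,0,0.1,0, 8,0,0,0.2,0, 8,0,0,0.3,0, 8,0,0,0.3,0, 8,0,0,0.3,0, 8,0,0,0.3,0, 8,0,0,0.3,0, 8,0,0,0.3,0]'
```

```text
clock: 15.15
ee_pos: [0.5364, -0.1219, 0.0733]
eef_rot: [0.0, -0.054, 0.999, 0.0]
ft_force: [-1.7, -0.8, 7.6]
opening: 0.155
grip_force: 35.0
```

```bash
python3 -m inch '[8,0,0.02,0,0.07, 8,-0.01,0.03,0,0.14, 8,-0.02,0.04,0,0.21, 8,-0.03,0.06,0,0.3, 8,-0.03,0.06,0,0.3, 8,-0.03,0.06,0,0.3, 8,-0.03,0.06,0,0.3, 8,-0.03,0.06,0,0.3]'
python3 - <<'E'
from h import *
s=ctrl.sense();print(np.round(s['wrist_torque'],3),s['ft_force'],np.degrees(np.arctan2(*rot(s['eef_rot'])[[1,0],1])))
c=cap('wrist');save(c,'w5.png')
E
```

```text
clock: 15.95
ee_pos: [0.5371, -0.1214, 0.0734]
eef_rot: [0.001, 0.096, 0.995, 0.0]
ft_force: [0.1, 0.2, 7.7]
opening: 0.156
grip_force: 35.0
[ 0.044  0.153 -0.03 ] [0.06694886 0.21736059 7.66603848] 78.93542747664377
```

View pics/w5.png

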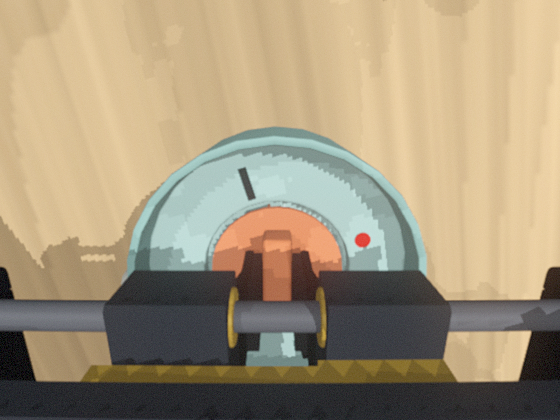

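The cover sits in the counterbore at (277,250). The black mark is at (246,183) and the red dot at (362,240). It has turned 17° freely with low torque, so I'll carry on.

```bash
python3 -m inch '[8,-0.01,0.02,0,0.1, 8,-0.02,0.04,0,0.2, 8,-0.03,0.06,0,0.3, 8,-0.04,0.08,0,0.4, 8,-0.06,0.09,0,0.5, 8,-0.07,0.1,0,0.6, 8,-0.09,0.11,0,0.7, 8,-0.09,0.11,0,0.7]'
python3 - <<'E'
from h import *
s=ctrl.sense();print(np.round(s['wrist_torque'],3),s['ft_force'],np.degrees(np.arctan2(*rot(s['eef_rot'])[[1,0],1])))
E
```

```text
clock: 16.8
ee_pos: [0.5383, -0.1204, 0.0734]
eef_rot: [0.001, 0.432, 0.902, 0.0]
ft_force: [0.2, -0.5, 7.8]
opening: 0.161
grip_force: 35.0
[-0.032  0.108 -0.085] [ 0.23157549 -0.45002606  7.84757548] 38.754070330273365
```

```bash
python3 -m inch '[8,-0.01,0.02,0,0.1, 8,-0.02,0.04,0,0.2, 8,-0.03,0.06,0,0.3, 8,-0.04,0.07,0,0.4, 8,-0.04,0.08,0,0.43, 8,-0.04,0.08,0,0.46, 8,-0.04,0.08,0,0.46, 8,-0.04,0.08,0,0.46]'
python3 - <<'E'
from h import *
s=ctrl.sense();print(np.round(s['wrist_torque'],3),s['ft_force'],np.degrees(np.arctan2(*rot(s['eef_rot'])[[1,0],1])))
E
```

```text
clock: 17.6
ee_pos: [0.5392, -0.1202, 0.0734]
eef_rot: [0.001, 0.626, 0.78, 0.0]
ft_force: [0.0, 1.1, 7.1]
opening: 0.156
grip_force: 35.0
[-0.013  0.109  0.006] [0.02555503 1.05716435 7.11696741] 12.500624800511442
```

```bash
python3 -m inch '[8,0,0.01,0,0.01, 8,0,0.01,0,0.02, 8,0,0.01,0,0.03, 8,0,0.01,0,0.04, 8,0,0.01,0,0.05, 8,0,0.01,0,0.05, 8,0,0.01,0,0.05, 8,0,0.01,0,0.05]'
python3 - <<'E'
from h import *
s=ctrl.sense();print(np.round(s['wrist_torque'],3),s['ft_force'],np.degrees(np.arctan2(*rot(s['eef_rot'])[[1,0],1])))
E
```

```text
clock: 18.4
ee_pos: [0.539, -0.1202, 0.0733]
eef_rot: [0.001, 0.645, 0.764, 0.0]
ft_force: [-0.3, 1.4, 7.4]
opening: 0.155
grip_force: 35.0
[0.022 0.186 0.128] [-0.25160939  1.41293675  7.35277924] 9.6722878965711
```

```bash
python3 -m inch '[8,0,0,0,0.01, 8,0,0,0,0.02, 8,0,0,0,0.02, 8,0,0,0,0.02, 8,0,0,0,0.02, 8,0,0,0,0.02, 8,0,0,0,0.02, 8,0,0,0,0.02]'
python3 - <<'E'
from h import *
s=ctrl.sense();print(np.round(s['wrist_torque'],3),s['ft_force'],np.degrees(np.arctan2(*rot(s['eef_rot'])[[1,0],1])))
E
```

```text
clock: 19.2
ee_pos: [0.5386, -0.1202, 0.0733]
eef_rot: [0.0, 0.653, 0.758, 0.0]
ft_force: [-1.1, 1.0, 7.8]
opening: 0.158
grip_force: 35.1
[-0.05   0.432  0.236] [-1.10718448  0.99309101  7.84129227] 8.533888602085401
```

The torque rises steadily here, so this is the stop. I'm relaxing a little and letting the spring lift it.

```bash
python3 -m inch '[8,0,0,0,-0.02, 8,0,0,-0.05,-0.02, 8,0,0,-0.1,-0.02, 8,0,0,-0.15,-0.02, 8,0,0,-0.2,-0.02, 8,0,0,-0.25,-0.02, 8,0,0,-0.3,-0.02, 8,0,0,-0.3,-0.02]'
python3 -m inch '[8,0,0,-0.05,0, 8,0,0,-0.08,0, 8,0,0,-0.08,0, 8,0,0,-0.08,0, 8,0,0,-0.08,0, 8,0,0,-0.08,0, 8,0,0,-0.08,0, 8,0,0,-0.08,0]'
python3 - <<'E'
from h import *
s=ctrl.sense();print(np.round(s['wrist_torque'],3),s['ft_force'],np.degrees(np.arctan2(*rot(s['eef_rot'])[[1,0],1])))
E
```

```text
clock: 20.0
ee_pos: [0.5387, -0.1202, 0.0759]
eef_rot: [0.0, 0.645, 0.764, 0.0]
ft_force: [0.4, -1.1, 5.7]
opening: 0.156
grip_force: 35.0
clock: 20.8
ee_pos: [0.5386, -0.1201, 0.0767]
eef_rot: [0.0, 0.645, 0.764, 0.0]
ft_force: [0.1, -0.5, 4.0]
opening: 0.157
grip_force: 35.0
[-0.234 -0.286  0.022] [ 0.06459617 -0.47216921  3.97327714] 9.628348734797264
```

```bash
python3 -m inch '[8,0,0,-0.05,0, 8,0,0,-0.1,0, 8,0,0,-0.1,0, 8,0,0,-0.1,0, 8,0,0,-0.1,0, 8,0,0,-0.1,0, 8,0,0,-0.1,0, 8,0,0,-0.1,0]'
```

```text
clock: 21.6
ee_pos: [0.5374, -0.1197, 0.0771]
eef_rot: [-0.001, 0.645, 0.764, -0.0]
ft_force: [1.9, -0.8, -4.3]
opening: 0.156
grip_force: 35.0
```

Height 92 mm with the lugs now holding upward (-4 N), so it's locked in the pocket. I'm easing off and letting go.

```bash
python3 -m inch '[8,0,0,0.06,0, 8,0,0,0.06,0, 18,0,0,0.06,0, 22,0,0,0.06,0, 28,0,0,0.06,0, 35,0,0,0.06,0, 35,0,0,0.06,0, 35,0,0,0.06,0]'
python3 -m inch '[35,0,0,-0.5,0, 35,0,0,-1.5,0, 35,0,0,-3,0, 35,0,0,-5,0, 35,0,0,-8,0, 35,0,0,-10,0, 35,-5,0,-10,0, 35,-8,0,-10,0]'
python3 - <<'E'
from h import *
c=cap('wrist');save(c,'w6.png')
E
```

```text
clock: 22.4
ee_pos: [0.5384, -0.12, 0.077]
eef_rot: [0.0, 0.645, 0.764, 0.0]
ft_force: [-0.0, -0.1, 0.9]
opening: 0.337
grip_force: 0.0
clock: 23.2
ee_pos: [0.553, -0.2012, 0.1799]
eef_rot: [0.002, 0.645, 0.764, 0.001]
ft_force: [-0.2, -0.4, 0.7]
opening: 0.347
grip_force: 0.0
```

View pics/w6.png

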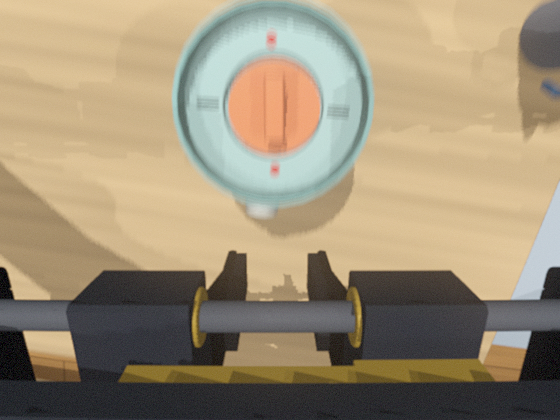

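```bash
python3 - <<'E'
from h import *
c=cap('wrist'); L=np.array([.5384,-.1222])
v,u=[x.ravel() for x in np.mgrid[0:420,0:560]]; z=c['z_map'][v,u]
p=cv2.undistortPoints(np.stack([u,v],1)[:,None].astype(float),c['K'],c['D'])[:,0]
P=(np.c_[p,np.ones(len(p))]*z[:,None]-c['tw'])@c['Rw']
r=np.hypot(P[:,0]-L[0],P[:,1]-L[1])
hsv=cv2.cvtColor(c['color'],cv2.COLOR_RGB2HSV).astype(int)[v,u]; k=(z>0)&(r<.036)&(hsv[:,0]<14)&(hsv[:,1]>100)
b=P[k&(P[:,2]>.12)&(P[:,2]<.14)&(r<.026)]; f=P[k&(P[:,2]<.117)&(P[:,2]>.1)]
print('bar top',np.median(b[:,2]),cv2.minAreaRect((b[:,:2]*1000).astype(np.float32)),'flange',np.median(f[:,2]))
w,V=np.linalg.eigh(np.cov(b[:,:2].T)); print('ang',np.degrees(np.arctan2(V[1,1],V[0,1])))
rim=P[(abs(P[:,2]-.13)<.003)&(r<.085)&(r>.06)]; x=np.linalg.lstsq(np.c_[2*rim[:,:2],np.ones(len(rim))],(rim[:,:2]**2).sum(1),rcond=None)[0]; print(x[:2],np.median(rim[:,2]))
E
```

```text
bar top 0.12728477115757836 ((537.4864501953125, -122.89511108398438), (13.617842674255371, 45.50661087036133), 9.703370094299316) flange 0.11148700114674708
ang 99.67244006251035
[ 0.53699991 -0.1220373 ] 0.12924028217903416
```

The bar lines up with the red dots, and the cover sits level at 92 mm. The lamp's rim centre reads within 1.5 mm of before. Handing in.

```bash
python3 -c "from cell import hand_in; print(hand_in())"
```

```text
the job is handed in; nothing more can be done
None
```

The coral battery cover is locked in the lamp: it was turned clockwise to its stop, sprang up into the detent and was released, and the job was handed in at about 23 s of the 64 s allowed (no verdict was returned). The lamp did not measurably move and no contact with anything around it was seen.

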